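# Open the ratchet stop of a till-roll rack

### The job

Open up the till-roll rack on the counter for refilling: press down the release button on its ratchet stop and, keeping it down, push the stop back along its bar, away from the paper rolls, all the way to the end. Then let go and move clear. The rolls stay standing where they are in the rack, and the stapler and the tape are left alone.

Things in the scene. Friction and masses are not known exactly. Their poses are not given: they have to be found in the camera images.
- roll_rack: Fixed rack: dark base plate 6 mm thick, x -55 to +75, y -175 to +175 mm; origin on the worktop under it, z up. An upright fixed cheek (69 mm high) at the +y end, two paper rolls on the plate beside it. A level bar (22 mm wide, top 40 mm high, saw teeth underneath) runs along y at x = +45 mm; the stop slides on it. -y is the opening direction, away from the rolls.
- jaw (a joint): Travel of the sliding stop, m: 0 = close to the rolls, 0.110 = fully back; grows towards the rack's -y. The ratchet blocks growing (up to 8 mm of play) unless the release is held at least 5 mm down; towards the rolls it clicks along freely. With the release down it slides with about 3 N of friction and stays where left.
- release (a joint): How far the release button is pressed, in m: 0 = up, 0.010 = fully down. Sprung: 3 N to start, 6 N at the bottom; comes up by itself. At rest it may read 0 to 0.004, depending on where the pawl sits on a tooth.
- release_top (a point): Centre of the top of the release button, a ribbed black cap riding on the stop between jaw plate and thumb wall: 36 mm across the bar (rack x), 46 mm along it (rack y). Top 62 mm above the worktop when up, 52 mm fully down; the housing round it is 51 mm high. Towards rack +y the jaw plate stands 36 mm from this point (105 mm wide, rack x -35 to +70, top 86 mm above the worktop).
- jaw_face (a point): Point on the stop's flat upright jaw face that looks towards the rolls (rack +y), 45 mm above the worktop at rack x = 0.
- roll_a: Loose white paper till roll, 58 mm across and 58 mm tall, standing upright on the rack's 6 mm plate next to the fixed cheek; origin at the centre of its underside, z up. Not to be moved.
- roll_b: Loose white paper till roll, 58 mm across and 58 mm tall, standing upright on the rack's plate between roll_a and the stop; origin at the centre of its underside, z up. Not to be moved.
- stapler: Loose red stapler 136 x 36 x 43 mm standing to the right of the rack; origin at the centre of its underside. Leave alone.
- tape: Loose roll of tape lying flat to the left of the rack, 96 mm across, 48 mm high; origin at the centre of its underside. Leave alone.
- thumb_wall (a point): Point 70 mm above the worktop on the face of the grey thumb wall, the part of the stop that rises beside the button, 32 mm from release_top towards rack -y; 56 mm wide, 10 mm thick, top 86 mm high. The face looks to rack +y: a fingertip standing on the button pushes against it to drive the stop back (the button's friction drags the stop along too).

How it is judged:
By the outcome, as a careful person would: the job done as asked, in the order asked, and still so for the second after the job is handed in, with the robot touching nothing.
It also fails if it takes over 32 s, if anything falls off the work surface, if the arm or the gripper's body presses on something with over 40 N, if the wrist force passes 120 N, or if a joint passes its speed limit or range.

### The arm

A 6-joint arm with a two-finger parallel gripper is mounted at the origin on a cart in front of the work surface, level with it; the furniture and walls round the work are solid. World frame = base frame: x ahead of the robot, y to its left, z up, the work surface at z = 0. Lengths are in m, angles in degrees, forces in N, time in s.
With the tool pointing down it reaches from about 0.35 to 0.975 m from the base axis. Payload 4.9 kg.
Tool frame: the origin (TCP) lies midway between the tips of the shut fingers; the grasp point (between the pads) lies 19 mm behind it; z points along the fingers, y is the line along which they close (so a half turn about z gives the same grasp; the last joint's range is limited). The gripper opens to 85 mm and grips with 20 to 120 N. Pads are 22 mm wide; open, the fingers measure 114 mm over their backs; the gripper's body (76 mm by 85 mm) begins 54 mm behind the grasp point. The pads swing forward as they close: fully open they stand 13 mm farther back than shut.
Start: joints at [-72.422, 3.019, 92.412, -0, 84.569, -6.818], TCP at [0.258, -0.569, 0.231] pointing down, gripper open.
Joint ranges: [-172.51, 172.51], [-57.92, 126.97], [3.15, 148.05], [-58.71, 238.71], [5.1, 150.11], [-179.66, 179.66]. Speed limits (degrees/s): [147.25, 147.25, 180, 180, 180, 180].

### API

Orientations are given as a 3x3 rotation matrix whose columns are the frame's x, y, z axes.
In Python, from plant import arm gives the robot as it stands. The module is installed in compiled form; this text tells all that it offers.
- The arm moves only by the tool jog_arm, never from a script. Its argument "moves" is a list of rows, each a list of 2 entries, a list of its own where there are three numbers: the shift along the tool's x, y, z in cm, then the turn about the tool's z in rad. In form: [[[dx, dy, dz], yaw], ...]. A call has exactly 10 rows; each row shifts and turns the commanded pose from where the row before left it, along the tool's axes as they then stand; what a row does not reach is not made up. A row lasts 1/10 s, in which the tool goes at most 50 mm and 8.59 degrees, less where a joint would pass 70% of its speed; a pose out of reach is approached as far as the arm can. A call with a gripper value outside its range is refused whole. "jaw" is the opening, from 0 (shut) to 1 (fully open), set as the call begins (left out, the last holds). The fingers move at their own pace and stop on an object; the grip force is fixed at half the most. Time passes only in rows, so rows that do not move let the fingers close, or fill a call up. It gives the time, the measured TCP pose, the force, the opening and the grip force at its end, in the units of the state.
- arm.state(): the state, without advancing time (a new reading comes with each control period).
- arm.camera(name): name is "scene" or "top" or "wrist"; returns a dict with "color" (400x640x3 uint8, red, green, blue), "intrinsics" (3x3 intrinsics, pixels), "origin" and "attitude" of the camera in the world; the wrist camera has in their place "tool_from_camera" (4x4, takes a point from camera to tool coordinates, whose origin is the TCP and whose axes are the flange's). Camera axes: x right, y up, looking along -z (the intrinsics and any distortion apply to the point x, -y, -z); pixel columns grow to the right and rows downward; lengths in m; the calibration is good to about 2 mm. A picture is of the moment at which its call begins: read the wrist's pose just before it. There is no depth.
- arm.job_done(): hands the job in; it is judged then, once.
Trained networks look in the newest picture that a camera, given by its name, has taken for a name from the list of things; names that differ only in an ending like _2 or _b are one class to them, and where a whole thing is asked for, a point or a joint stands for the part that bears it (a point fixed in the world has none). Each returns a list of dicts, best first, with "score" (0 to 1); they miss things now and then, are a little off and sometimes report something else, mostly with a low value. They report only what shows in the picture. A call takes as long as a camera call.
- arm.look_for(camera, thing): "bbox" ([left, top, right, bottom] in pixels, round what is visible of it).
- arm.outline_of(camera, thing): "mask" (400x640 bool, what is visible of it) and "bbox" ([left, top, right, bottom] in pixels, round what is visible of it).
The state is a dict: "t": time; "joints": joint angles; "qvel": joint speeds; "joint_torque": joint torques, N m; "tcp_pos": TCP position; "ee_rot": TCP orientation; "contact_force": force on the tool from outside, world axes, zero at the start; "wrist_torque": the same for the moment, N m; "grip_width": finger opening in m; "grasp_force": force on a finger pad.
Only numpy, scipy, OpenCV 4.12 (cv2) and the standard library are available. Lean on these libraries where they do the work, as an engineer would, in place of code of your own. Each camera call takes 0.05 s, during which the arm holds its last target. There are 200 camera calls.

## Working session

There is one attempt and no reset: what is moved stays moved. The work goes in short steps, Python scripts to look and compute and a tool call to move; the robot and the scene stay as the last step left them, time stands still between calls to the robot, and variables do not carry over. Pictures are saved under pics/ and viewed, at most 10 in all, crops included, and the job is handed in when it is done.

Besides the shell and the picture viewer there is one more tool, called after ">>>" as a command line: name --argument value ..., lists and objects as JSON in quotes. jog_arm: Moves the arm, as the interface text tells. Its arguments: {"type":"object","properties":{"moves":{"type":"array","items":{"type":"array"}},"jaw":{"type":"number"}},"required":["moves"]}

```bash
mkdir -p pics; cat > h.py <<'E'
import numpy as np, cv2
from plant import arm
def shot(n,f):
    s=arm.state(); c=arm.camera(n); cv2.imwrite('pics/'+f,c['color'][:,:,::-1]); return s,c
def campose(s,c):
    if 'origin' in c: return np.array(c['origin']),np.array(c['attitude'])
    T=np.array(c['tool_from_camera']); R=np.array(s['ee_rot'])
    return np.array(s['tcp_pos'])+R@T[:3,3], R@T[:3,:3]
def ray(s,c,u,v,z):
    o,R=campose(s,c); K=np.array(c['intrinsics'])
    d=R@np.array([(u-K[0,2])/K[0,0],-(v-K[1,2])/K[1,1],-1]); return o+d*(z-o[2])/d[2]
def proj(s,c,p):
    o,R=campose(s,c); K=np.array(c['intrinsics']); q=R.T@(np.array(p)-o)
    return K[0,0]*q[0]/-q[2]+K[0,2], K[1,1]*-q[1]/-q[2]+K[1,2]
E
python3 - <<'E'
from h import *
s,c=shot('top','top1.png')
print({k:np.round(v,3).tolist() for k,v in s.items()}); print(c.keys(),c['origin'])
for t in ['roll_rack','release_top','roll_a','stapler','tape','thumb_wall','jaw_face']:
    for d in arm.look_for('top',t)[:2]:
        b=d['bbox'];print(t,round(d['score'],2),np.round(b),np.round(ray(s,c,(b[0]+b[2])/2,(b[1]+b[3])/2,.06),3))
E
```

```text
{'t': 0.0, 'joints': [-72.422, 3.057, 92.493, 0.001, 84.568, -6.817], 'qvel': [0.021, -0.026, -0.057, 0.028, -0.116, 0.017], 'joint_torque': [0.001, -39.368, -37.017, -0.0, 0.007, -0.0], 'tcp_pos': [0.258, -0.569, 0.23], 'ee_rot': [[0.911, 0.413, -0.001], [0.413, -0.911, 0.002], [0.0, -0.002, -1.0]], 'contact_force': [0.62, 0.324, 0.188], 'wrist_torque': [0.015, 0.02, 0.012], 'grasp_force': 0.0, 'grip_width': 0.085}
dict_keys(['color', 'intrinsics', 'origin', 'attitude']) [ 0.43122098 -0.01080689  1.30478605]
roll_rack 0.74 [243. 179. 347. 220.] [0.526 0.064 0.06 ]
release_top 0.69 [296. 182. 307. 192.] [0.569 0.044 0.06 ]
roll_a 0.57 [248. 196. 266. 214.] [0.505 0.189 0.06 ]
roll_a 0.56 [263. 191. 285. 212.] [0.517 0.134 0.06 ]
stapler 0.78 [410. 176. 430. 212.] [ 0.555 -0.355  0.06 ]
tape 0.57 [195. 194. 224. 219.] [0.495 0.348 0.06 ]
thumb_wall 0.77 [290. 178. 314. 208.] [0.549 0.042 0.06 ]
thumb_wall 0.34 [249. 195. 267. 212.] [0.511 0.187 0.06 ]
jaw_face 0.9 [288. 175. 313. 214.] [0.542 0.047 0.06 ]
```

View pics/top1.png

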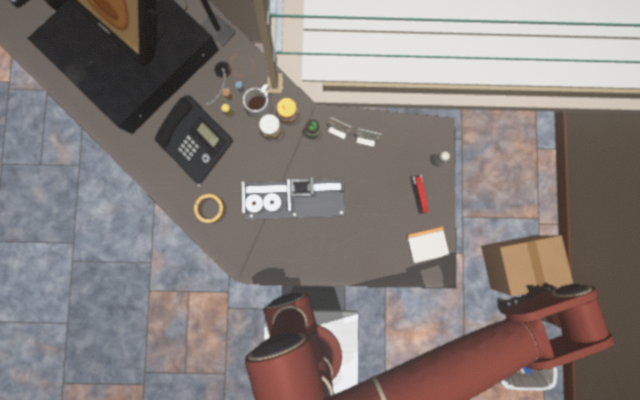

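The top view shows the rack with its bar at row 188 and the rolls at (254,203) and (272,201). The stop sits near (301,188) and the opening direction is to the right (world -y). I'll go above it for a close look.

>>> jog_arm --moves '[[[3.4,-2.9,0],0],[[3.4,-2.9,0],0],[[3.4,-2.9,0],0],[[3.4,-2.9,0],0],[[3.4,-2.9,0],0],[[3.4,-2.9,0],0],[[3.4,-2.9,0],0],[[3.4,-2.9,0],0],[[3.4,-2.9,0],0],[[3.4,-2.9,0],0]]' --jaw 0

```text
t: 1.4
tcp_pos: [0.4485, -0.1629, 0.2316]
ee_rot: [[0.911, 0.413, 0.001], [0.413, -0.911, -0.001], [0.001, 0.001, -1.0]]
contact_force: [0.1, -1.1, -0.2]
grip_width: -0.0001
grasp_force: 0.0
```

>>> jog_arm --moves '[[[3.4,-2.9,0],0],[[3.4,-2.9,0],0],[[3.4,-2.9,0],0],[[0,0,0],0.085],[[0,0,0],0.085],[[0,0,0],0.085],[[0,0,0],0.085],[[0,0,0],0.085],[[0,0,0],0],[[0,0,0],0]]'

```text
t: 2.4
tcp_pos: [0.505, -0.0433, 0.2314]
ee_rot: [[1.0, 0.003, 0.0], [0.003, -1.0, -0.0], [0.0, 0.0, -1.0]]
contact_force: [0.4, 0.7, 0.4]
grip_width: 0.0
grasp_force: 0.0
```

```bash
python3 - <<'E'
from h import *
s,c=shot('wrist','w1.png')
print({k:np.round(s[k],3).tolist() for k in ['t','tcp_pos','ee_rot','contact_force','grip_width']})
for t,z in [('release_top',.062),('roll_a',.064),('thumb_wall',.086),('jaw_face',.086)]:
    for d in arm.look_for('wrist',t)[:2]:
        b=d['bbox'];print(t,round(d['score'],2),np.round(b),np.round(ray(s,c,b[0],b[1],z),3),np.round(ray(s,c,b[2],b[3],z),3))
E
```

```text
{'t': 2.4, 'tcp_pos': [0.505, -0.043, 0.231], 'ee_rot': [[1.0, 0.003, 0.0], [0.003, -1.0, -0.0], [0.0, 0.0, -1.0]], 'contact_force': [0.395, 0.696, 0.412], 'grip_width': 0.0}
release_top 0.62 [196.  77. 254. 120.] [0.591 0.064 0.062] [0.554 0.016 0.062]
roll_a 0.73 [ 94. 122. 173. 187.] [0.552 0.16  0.064] [0.491 0.097 0.064]
roll_a 0.63 [ 29. 129. 107. 192.] [0.546 0.22  0.064] [0.485 0.162 0.064]
thumb_wall 0.88 [155.  65. 275. 197.] [0.6   0.088 0.086] [ 0.488 -0.004  0.086]
thumb_wall 0.3 [605.  40. 640. 177.] [ 0.618 -0.267  0.086] [ 0.507 -0.328  0.086]
jaw_face 0.63 [158.  66. 277. 196.] [0.599 0.085 0.086] [ 0.489 -0.005  0.086]
```

View pics/w1.png

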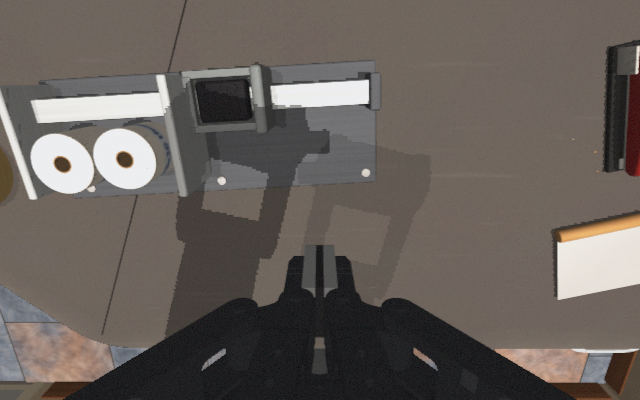

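The wrist view shows the black button with its centre near (223,100), the thumb wall's top at column ~260 and the jaw plate at column ~170. The bar's edges run from (32,100) to (369,80) and from (38,123) to (370,104).

```bash
python3 - <<'E'
from h import *
s=arm.state(); c=arm.camera('wrist')
a=ray(s,c,32,100,.04);b=ray(s,c,369,80,.04);e=ray(s,c,38,123,.04);f=ray(s,c,370,104,.04)
print(a,b,e,f)
d=(b-a+f-e)[:2]; d/=np.linalg.norm(d); print('dir -y',d,np.degrees(np.arctan2(d[0],-d[1])))
m=arm.outline_of('wrist','release_top')[0]; ys,xs=np.nonzero(m['mask']); print(m['bbox'],xs.mean(),ys.mean())
p=ray(s,c,223,100,.061); print('button',p, 'mask', ray(s,c,xs.mean(),ys.mean(),.061))
print('bar axis dist',[(q-p)[:2]@np.array([-d[1],d[0]]) for q in (a,e)])
print('wall', (p[:2]+d*.032), 'from tcp',p[:2]-s['tcp_pos'][:2])
print('walltop px edges y', [ray(s,c,u,v,.086)for u,v in((252,66),(259,132),(160,75),(183,195))], 'bar end',ray(s,c,371,92,.04))
E
```

```text
[0.57050876 0.23058156 0.04      ] [ 0.58863943 -0.09050087  0.04      ] [0.54887404 0.23057131 0.04      ] [ 0.56683144 -0.09248565  0.04      ]
dir -y [ 0.05593753 -0.99843427] 3.206658407710843
[198.9, 78.2, 254.4, 120.7] 223.94906775807186 100.35015916325602
button [0.5715751  0.04243419 0.061     ] mask [0.57127267 0.04161147 0.061     ]
bar axis dist [np.float64(0.009459828505022187), np.float64(-0.012141588525339813)]
wall [0.5733651 0.0104843] from tcp [0.06661774 0.08573648]
walltop px edges y [array([0.59904286, 0.01003479, 0.086     ]), array([0.54663909, 0.00739886, 0.086     ]), array([0.59224836, 0.08457802, 0.086     ]), array([0.49022374, 0.07910708, 0.086     ])] bar end [ 0.57785345 -0.09290638  0.04      ]
```

>>> jog_arm --moves '[[[2.2,-2.6,0],0],[[2.2,-2.6,0],0],[[2.2,-2.5,0],0],[[0,0,0],-0.053],[[0,0,3],0],[[0,0,3],0],[[0,0,3],0],[[0,0,2],0],[[0,0,0],0],[[0,0,0],0]]'

```text
t: 3.75
tcp_pos: [0.571, 0.0337, 0.1216]
ee_rot: [[0.999, 0.054, -0.0], [0.054, -0.999, 0.0], [-0.0, -0.0, -1.0]]
contact_force: [1.4, 0.7, -0.3]
grip_width: 0.0001
grasp_force: 0.0
```

```bash
python3 - <<'E'
from h import *
s,c=shot('wrist','w2.png')
print({k:np.round(s[k],4).tolist() for k in ['t','tcp_pos','ee_rot','contact_force']})
print('tcp px',proj(s,c,s['tcp_pos']),'below',proj(s,c,[*s['tcp_pos'][:2],.061]))
for d in arm.look_for('wrist','release_top')[:1]: print(d)
E
```

```text
{'t': 3.75, 'tcp_pos': [0.571, 0.0337, 0.1216], 'ee_rot': [[0.9985, 0.0538, -0.0002], [0.0538, -0.9985, 0.0], [-0.0002, -0.0, -1.0]], 'contact_force': [1.4059, 0.7293, -0.2627]}
tcp px (np.float64(318.58785225304325), np.float64(262.5126965895128)) below (np.float64(318.6526584710294), np.float64(215.0537768850963))
{'bbox': [270.0, 177.6, 339.1, 236.3], 'score': 0.98}
```

View pics/w2.png

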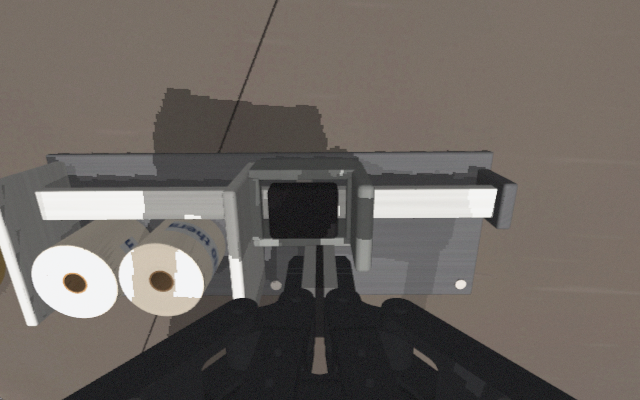

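The view shows the button at columns 270–339, with the fingertip landing at (319,215). That is about 9 mm towards the wall from the button centre, well clear of both walls. Next I descend and press.

>>> jog_arm --moves '[[[0.2,0,2.5],0],[[0,0,2.5],0],[[0,0,0.4],0],[[0,0,0.3],0],[[0,0,0.3],0],[[0,0,0.3],0],[[0,0,0.2],0],[[0,0,0],0],[[0,0,0],0],[[0,0,0],0]]'

```text
t: 4.85
tcp_pos: [0.5741, 0.0338, 0.0574]
ee_rot: [[0.999, 0.054, 0.003], [0.054, -0.999, -0.0], [0.003, 0.0, -1.0]]
contact_force: [1.9, 1.0, 3.3]
grip_width: -0.0
grasp_force: 1.9
```

>>> jog_arm --moves '[[[0,0,0.1],0],[[0,0,0.1],0],[[0,0,0.1],0],[[0,0,0.1],0],[[0,0,0.05],0],[[0,0,0],0],[[0,0,0],0],[[0,0,0],0],[[0,0,0],0],[[0,0,0],0]]'

```text
t: 5.85
tcp_pos: [0.5736, 0.0338, 0.0523]
ee_rot: [[0.999, 0.054, 0.002], [0.054, -0.999, -0.0], [0.002, 0.0, -1.0]]
contact_force: [3.0, -0.0, 5.5]
grip_width: 0.0
grasp_force: 2.7
```

>>> jog_arm --moves '[[[0,0.3,0],0],[[0,0.4,0],0],[[0,0.4,0],0],[[0,0.4,0],0],[[0,0.5,0],0],[[0,0.5,0],0],[[0,0.5,0],0],[[0,0.5,0],0],[[0,0.5,0],0],[[0,0,0],0]]'

```text
t: 6.85
tcp_pos: [0.5753, -0.006, 0.052]
ee_rot: [[0.999, 0.053, 0.0], [0.053, -0.999, 0.001], [0.0, -0.001, -1.0]]
contact_force: [2.5, 1.3, 5.6]
grip_width: -0.0003
grasp_force: 2.7
```

```bash
python3 - <<'E'
from h import *
s,c=shot('wrist','w3.png')
E
```

```text
(no output)
```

View pics/w3.png

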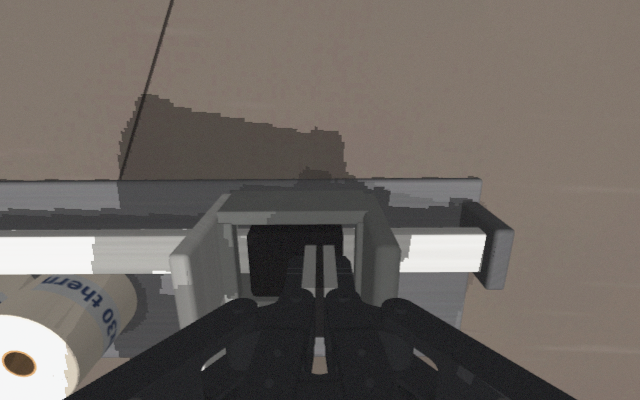

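The picture shows the stop travelling with the finger, the button down, the end cap near column 490 and the roll still standing. I'll keep pushing.

>>> jog_arm --moves '[[[0,0.5,0],0],[[0,0.6,0],0],[[0,0.6,0],0],[[0,0.6,0],0],[[0,0.6,0],0],[[0,0.6,0],0],[[0,0.6,0],0],[[0,0.6,0],0],[[0,0.4,0],0],[[0,0.2,0],0]]'

```text
t: 7.9
tcp_pos: [0.5778, -0.058, 0.0519]
ee_rot: [[0.999, 0.053, -0.001], [0.053, -0.999, 0.003], [-0.0, -0.003, -1.0]]
contact_force: [1.4, 4.4, 8.0]
grip_width: 0.0
grasp_force: 3.7
```

>>> jog_arm --moves '[[[0,0.2,0],0],[[0,0.2,0],0],[[0,0.2,0],0],[[0,0.2,0],0],[[0,0.2,0],0],[[0,0.2,0],0],[[0,0.2,0],0],[[0,0.2,0],0],[[0,0,0],0],[[0,0,0],0]]'

```text
t: 8.9
tcp_pos: [0.5774, -0.0631, 0.0519]
ee_rot: [[0.999, 0.054, -0.004], [0.054, -0.998, 0.023], [-0.003, -0.023, -1.0]]
contact_force: [-1.9, 38.9, 16.3]
grip_width: -0.0
grasp_force: 23.4
```

>>> jog_arm --moves '[[[0,-0.2,0],0],[[0,-0.3,0],0],[[0,-0.3,0],0],[[0,0,0],0],[[0,0,0],0],[[0,0,0],0],[[0,0,0],0],[[0,0,0],0],[[0,0,0],0],[[0,0,0],0]]'

```text
t: 9.9
tcp_pos: [0.5775, -0.063, 0.0518]
ee_rot: [[0.999, 0.054, -0.003], [0.054, -0.999, 0.008], [-0.002, -0.008, -1.0]]
contact_force: [-0.5, 13.0, 9.2]
grip_width: -0.0001
grasp_force: 9.5
```

```bash
python3 - <<'E'
from h import *
s,c=shot('wrist','w4.png')
E
```

```text
(no output)
```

View pics/w4.png

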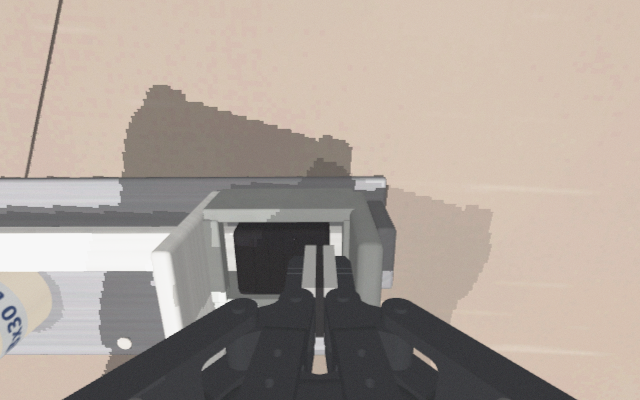

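The stop now rests against the bar's end cap at column ~388. I'll lift straight up while still leaning lightly on the wall, so the stop isn't dragged back.

>>> jog_arm --moves '[[[0,0,-0.4],0],[[0,0,-0.4],0],[[0,0,-0.5],0],[[0,0,-0.5],0],[[0,0,0],0],[[0,-0.6,0],0],[[0,-0.6,-0.5],0],[[0,0,-2],0],[[0,0,-3],0],[[0,0,-3],0]]'

```text
t: 10.95
tcp_pos: [0.5766, -0.0546, 0.1548]
ee_rot: [[0.999, 0.054, -0.003], [0.054, -0.999, 0.0], [-0.003, -0.0, -1.0]]
contact_force: [0.7, -0.1, 0.7]
grip_width: 0.0002
grasp_force: 0.0
```

>>> jog_arm --moves '[[[0,0,-3],0],[[-2,0,-3],0],[[-4,0,0],0],[[-4,0,0],0],[[0,0,0],0],[[0,0,0],0],[[0,0,0],0],[[0,0,0],0],[[0,0,0],0],[[0,0,0],0]]'

```text
t: 11.95
tcp_pos: [0.4783, -0.0604, 0.2147]
ee_rot: [[0.999, 0.054, -0.0], [0.054, -0.999, 0.0], [-0.0, -0.0, -1.0]]
contact_force: [-0.2, -0.2, 0.2]
grip_width: 0.0003
grasp_force: 0.0
```

```bash
python3 - <<'E'
from h import *
s,c=shot('wrist','w5.png')
print(s['tcp_pos'],s['contact_force'])
for t in ['release_top','roll_a']:
  for d in arm.look_for('wrist',t)[:2]:
    b=d['bbox'];print(t,np.round(b),ray(s,c,(b[0]+b[2])/2,(b[1]+b[3])/2,.061))
E
```

```text
[ 0.47830147 -0.06035262  0.21470771] [-0.17769123 -0.18666662  0.22197801]
release_top [283.  36. 336.  84.] [ 0.57682315 -0.04790241  0.061     ]
roll_a [  0.  89.  72. 156.] [0.51416106 0.186383   0.061     ]
roll_a [ 54.  86. 155. 153.] [0.51974255 0.12661314 0.061     ]
```

View pics/w5.png

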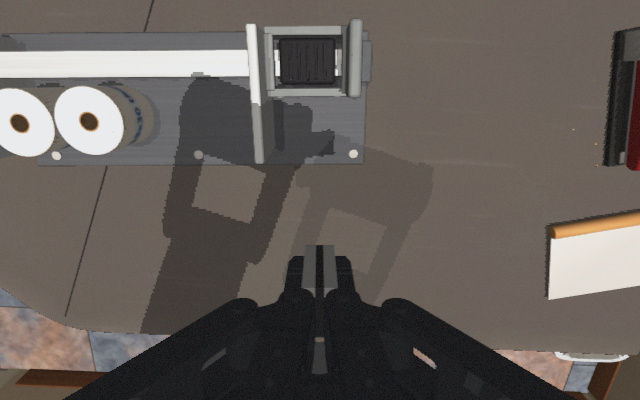

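The final view shows the stop against the end cap at column ~365, the button up and both rolls standing at (20,123) and (89,121). The tool is clear.

```bash
python3 -c "
from plant import arm
print(arm.job_done())"
```

```text
the job is handed in; nothing more can be done
None
```

I handed the job in at about 12 s: the release was held down while the stop was pushed back until it hit the bar's end cap, about 90 mm by camera. The button then came back up, the tool moved clear, both rolls are still standing, and the stapler and tape were not touched.

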